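# Work the spring sleeve of the dishwasher coupler on the draining board

## Task

Two quick couplers are fixed to the draining board, each with a spring-loaded sleeve. Before the dishwasher is hooked up, check that the wider one's sleeve moves freely: pull it fully back towards its upright bracket, then let go of it there so that it snaps forward to its stop by itself. Leave the narrow coupler's sleeve alone, and leave the tall glass between the couplers standing where it is.

Things in the scene. Friction and masses are not known exactly. Their poses are not given: they have to be found in the camera images.
- wide_coupler: Fixed metal coupler with the wider sleeve: the one to work. Origin: underside of its foot plate, below the sleeve's middle (sleeve forward). +x: out of its open mouth, roughly towards the sink (world -y, within 30 degrees); z up. Its level axis lies 95 mm above the origin, along x. Sleeve: 40 mm diameter, x -20 to +22 mm; 50 mm flange at its rear end, x -24 to -18. Mouth at x = +34.
- wide_sleeve (a joint): Slide of the wide sleeve, m: 0 = forward on its stop, 0.024 = fully back, towards (-x) the 50 mm wide upright bracket plate, whose face is at x = -62 mm, top 122 mm above the origin. A spring pushes the sleeve forward, 6 N at 0, 10 N fully back, damped (60 N per m/s); let go, it is forward in about 0.2 s. Foot plate: x -88 to +28, 60 mm wide, 12 mm thick.
- narrow_sleeve (a joint): Slide of the other coupler's sleeve, m: 0 = forward, 0.024 = fully back, same spring. To be left alone. That coupler has the same form, height and facing but a sleeve of only 24 mm diameter (34 mm flange); either coupler may stand on the left or on the right.
- tall_glass: Clear drinking glass, 64 mm in diameter at the rim, 120 mm tall, standing on the draining board between the two couplers; origin at the centre of its underside, z up.

How it is judged (in metres and radians):
On the way, in this order (a step that is already met when the one before it is completed fails the run):
1. the wide sleeve is pulled fully back (at least 18 of its 24 mm) (value of joint wide_sleeve above 0.018 m), for 0.1 s.
2. it is let go while still back: the fingers no longer touch the coupler with the sleeve at least 4 mm back (value of joint wide_sleeve above 0.004 m and contact force between the fingers and wide_coupler below 0.2 N).
3. the sleeve is forward again (value of joint wide_sleeve below 0.004 m), for 0.1 s.
At the end, for the whole second after the job is handed in: The wide sleeve has been pulled back at least 18 mm, let go there and is forward again, within 4 mm of its stop; the narrow sleeve is forward within 4 mm; the tall glass is upright (within 8 degrees) and within 30 mm of where it stood (value of joint each of wide_sleeve, narrow_sleeve below 0.004 m and angle between tall_glass's own z axis and vertical below 0.15 rad and distance of tall_glass from where it was at the start of the episode below 0.03 m); the robot touches nothing.
It fails at once if the narrow coupler's sleeve is pulled back by more than 8 mm (value of joint narrow_sleeve above 0.008 m).
It fails at once if the tall glass is tipped more than 30 degrees (angle between tall_glass's own z axis and vertical above 0.52 rad).
It also fails if it takes over 27 s, if anything falls off the work surface, if the arm or the gripper's body presses on something with over 40 N, if the wrist force passes 120 N, or if a joint passes its speed limit or range.

## Robot

A 6-joint arm with a two-finger parallel gripper is mounted at the origin on the work surface. World frame = base frame: x ahead of the robot, y to its left, z up, the work surface at z = 0. Lengths are in m, angles in degrees, forces in N, time in s.
With the tool pointing down it reaches from about 0.3 to 0.75 m from the base axis. Payload 8.5 kg.
Tool frame: the origin (TCP) lies between the finger pads; the fingertips stand 14 mm ahead of it and the grasp point (between the pads) lies 5 mm behind it; x points along the fingers, z is the direction in which the jaws open and shut, and the axes are right-handed (so a half turn about x gives the same grasp; the last joint's range is limited). The gripper opens to 85 mm and grips with 20 to 120 N. Pads are 22 mm wide; open, the fingers measure 114 mm over their backs; the gripper's body (76 mm by 85 mm) begins 54 mm behind the grasp point. The pads swing forward as they close: fully open they stand 13 mm farther back than shut.
Start: joints at [-80.575, 21.807, 74.336, -0, 83.858, -12.336], TCP at [0.204, -0.511, 0.245] pointing down, gripper open.
Joint ranges: [-178.18, 178.18], [-50.72, 133.34], [12.68, 142.11], [-81.47, 261.47], [9.98, 163.14], [-165.26, 165.26]. Speed limits (degrees/s): [136.94, 136.94, 180, 180, 180, 180].

## Interface

Orientations are given as a 3x3 rotation matrix whose columns are the frame's x, y, z axes.
In Python, from rig import env gives the robot as it stands.
- The arm moves only by the shell command python3 -m jog 'ROWS' [FORCE]. ROWS is JSON, a list of rows, each a list of 5 numbers: the opening, from -1 (shut) to 1 (fully open), so that 0 is half open, then the shift along the tool's x, y, z in m, then the turn about the tool's x in rad. In form: [[claw, dx, dy, dz, yaw], ...]. A call has 1 to 20 rows; each row is the pose to reach, as a shift and turn from the pose commanded when the call began, along the tool's axes at that moment; what a row does not reach only later rows make up. A row lasts 1/10 s, in which the tool goes at most 50 mm and 8.59 degrees, less where a joint would pass 70% of its speed; a pose out of reach is approached as far as the arm can. A call with a gripper value outside its range is refused whole. The fingers move at their own pace and stop on an object; FORCE is the grip in N (left out, the last holds). Time passes only in rows, so rows that repeat a pose let the fingers close. It gives the time, the measured TCP pose, the force and the opening at its end, in the units of the state.
- env.observe(): the state, without advancing time (a new reading comes with each control period).
- env.get_image(name): name is "scene" or "top"; returns the picture (384x512x3 uint8, red, green, blue); there is no depth.
- env.camera_model(name): a dict with "fx", "fy", "cx", "cy" (pixels), "origin" and "orientation" of the camera in the world. Camera axes: x right, y up, looking along -z (the intrinsics and any distortion apply to the point x, -y, -z); pixel columns grow to the right and rows downward; lengths in m; the calibration is good to about 2 mm. A picture is of the moment at which its call begins. camera_model takes no time and is no camera call.
- env.close_job(): hands the job in, once; it reports no verdict.
The state is a dict: "time_s": time; "q": joint angles; "qvel": joint speeds; "joint_efforts": joint torques, N m; "position": TCP position; "tool_rot": TCP orientation; "ft_force": force on the tool from outside, world axes, zero at the start; "wrist_torque": the same for the moment, N m; "grip_width": finger opening in m.
Only numpy, scipy, OpenCV 4.12 (cv2) and the standard library are available. Lean on these libraries where they do the work, as an engineer would, in place of code of your own. Each camera call takes 0.05 s, during which the arm holds its last target.

## Working session

There is one attempt and no reset: what is moved stays moved. The work goes in short steps, Python scripts to look and compute and a shell command to move; the robot and the scene stay as the last step left them, time stands still between calls to the robot, and variables do not carry over. Pictures are saved under pics/ and viewed, and the job is handed in when it is done.

```bash
mkdir -p pics; ls; python3 - <<'E'
from rig import env
import cv2,numpy as np
np.set_printoptions(precision=4,suppress=True)
for n in("scene","top"):
    im=env.get_image(n); cv2.imwrite(f"pics/{n}0.png",im[:,:,::-1]); print(env.camera_model(n))
s=env.observe(); print(s['time_s'],s['position'],s['tool_rot'],s['grip_width'])
E
```

```text
pics
{'fx': 366.6035814580924, 'fy': 366.6035814580924, 'cx': 258.69100824905547, 'cy': 187.20163207273092, 'origin': array([ 0.9216, -0.1441,  0.626 ]), 'orientation': array([[ 0.3569, -0.748 ,  0.5596],
       [ 0.9341,  0.2825, -0.2181],
       [ 0.0051,  0.6006,  0.7995]])}
{'fx': 350.65046256513557, 'fy': 350.65046256513557, 'cx': 256.8055345591177, 'cy': 189.54989989075582, 'origin': array([ 0.5003, -0.0154,  0.756 ]), 'orientation': array([[-0.0213,  0.9966, -0.0801],
       [-0.9996, -0.0226, -0.0156],
       [-0.0174,  0.0797,  0.9967]])}
0.1 [ 0.2039 -0.5106  0.2448] [[-0.0002  0.9287  0.3707]
 [ 0.0012  0.3707 -0.9287]
 [-1.      0.0003 -0.0012]] 0.08507585917261971
```

View pics/scene0.png

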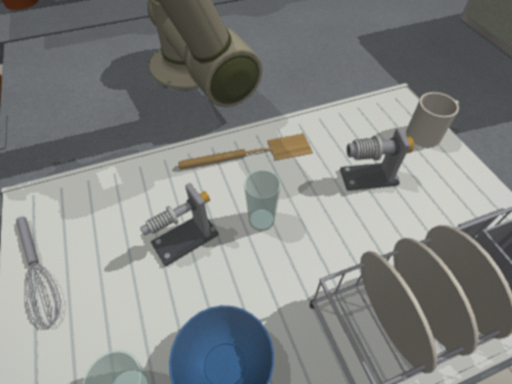

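View pics/top0.png

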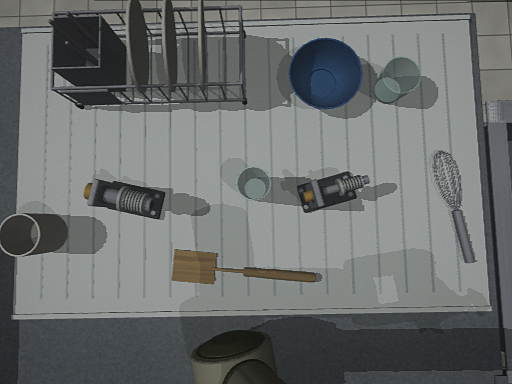

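```bash
python3 - <<'E'
import cv2
a=cv2.imread("pics/top0.png")[165:235,70:220]; b=cv2.imread("pics/scene0.png")[110:210,320:460]
cv2.imwrite("pics/tc.png",cv2.resize(a,None,fx=5,fy=5,interpolation=cv2.INTER_CUBIC))
cv2.imwrite("pics/sc.png",cv2.resize(b,None,fx=5,fy=5,interpolation=cv2.INTER_CUBIC))
E
```

```text
(no output)
```

View pics/tc.png

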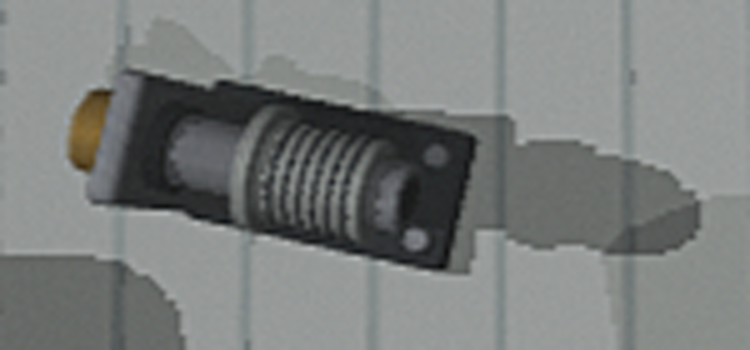

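View pics/sc.png

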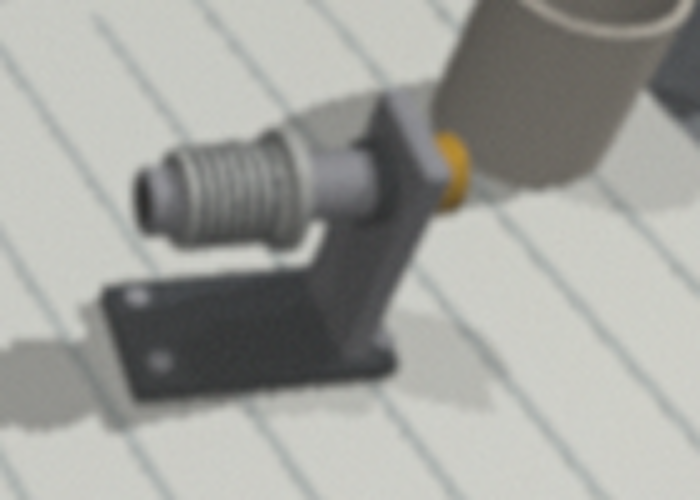

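```bash
cat > h.py <<'E'
import numpy as np
from rig import env
np.set_printoptions(precision=4,suppress=True)
def ray(n,u,v):
    m=env.camera_model(n); d=np.array([(u-m['cx'])/m['fx'],-(v-m['cy'])/m['fy'],-1.]); d=np.array(m['orientation'])@d
    return np.array(m['origin']),d/np.linalg.norm(d)
def plane(n,u,v,z):
    o,d=ray(n,u,v); return o+d*(z-o[2])/d[2]
def tri(a,b):
    A=np.zeros((3,3));c=np.zeros(3);R=[ray("top",*a),ray("scene",*b)]
    for o,d in R:
        P=np.eye(3)-np.outer(d,d);A+=P;c+=P@o
    p=np.linalg.solve(A,c); return p,[np.linalg.norm((np.eye(3)-np.outer(d,d))@(p-o)) for o,d in R]
E
python3 - <<'E'
from h import *
T=lambda x,y:(70+x/5-.4,165+y/5-.4)
S=lambda x,y:(320+x/5-.4,110+y/5-.4)
f=tri(T(253,168),S(288,188)); m=tri(T(405,195),S(146,202))
print(f,m); d=m[0]-f[0]; print(np.linalg.norm(d),np.degrees(np.arctan2(d[1],d[0])))
print("orange",tri(T(90,130),S(457,172)))
fc=[T(475,135),T(447,270)]; sc=[S(103,290),S(138,392)]
P=[tri(a,b) for a,b in zip(fc,sc)]; print(P)
for zb in(0.012,0.02,.03):
    p=[plane("top",*a,zb) for a in fc]; d=p[1]-p[0]; print(zb,p,np.linalg.norm(d),np.degrees(np.arctan2(d[1],d[0])))
    p=[plane("scene",*a,zb) for a in sc]; d=p[1]-p[0]; print(zb,p,np.linalg.norm(d),np.degrees(np.arctan2(d[1],d[0])))
p=[plane("top",*T(128,72),.122+.0),plane("top",*T(96,203),.122)];print("brk",p,np.linalg.norm(p[1]-p[0]))
E
```

```text
(array([0.5425, 0.2534, 0.098 ]), [np.float64(0.0002574478753273816), np.float64(0.0002574478753274246)]) (array([0.5311, 0.1953, 0.1004]), [np.float64(0.00022406886565967522), np.float64(0.0002240688656597063)])
0.05929496613277357 -101.10919553646141
orange (array([0.5592, 0.3175, 0.099 ]), [np.float64(0.0018608144530967872), np.float64(0.0018608144530967105)])
[(array([0.5535, 0.171 , 0.0832]), [np.float64(0.00255605089499272), np.float64(0.002556050894992666)]), (array([ 0.5058,  0.238 , -0.0761]), [np.float64(0.0067221497271151), np.float64(0.0067221497271150975)])]
0.012 [array([0.5602, 0.1934, 0.012 ]), array([0.5029, 0.2054, 0.012 ])] 0.05851538210078249 168.1990586931956
0.012 [array([0.5048, 0.2092, 0.012 ]), array([0.5593, 0.1961, 0.012 ])] 0.056118474116569686 -13.497247585423281
0.02 [array([0.5595, 0.1912, 0.02  ]), array([0.5029, 0.203 , 0.02  ])] 0.05788618291043126 168.19905869319558
0.02 [array([0.5102, 0.2046, 0.02  ]), array([0.564 , 0.1917, 0.02  ])] 0.055387342797988 -13.497247585423244
0.03 [array([0.5587, 0.1884, 0.03  ]), array([0.5028, 0.2001, 0.03  ])] 0.057099683922492074 168.19905869319564
0.03 [array([0.517 , 0.1989, 0.03  ]), array([0.5699, 0.1862, 0.03  ])] 0.054473428649760576 -13.497247585423246
brk [array([0.5774, 0.2904, 0.122 ]), array([0.5296, 0.3014, 0.122 ])] 0.04903374978890292
```

```bash
python3 -m jog '[[1,0,0.02,-0.02,-0.05],[1,0,0.05,-0.05,-0.1],[1,0,0.08,-0.08,-0.17],[1,0,0.11,-0.11,-0.24],[1,0,0.14,-0.14,-0.31],[1,0,0.17,-0.17,-0.38],[1,0,0.2,-0.2,-0.45],[1,0,0.23,-0.23,-0.52],[1,0,0.26,-0.26,-0.59],[1,0,0.29,-0.29,-0.66],[1,0,0.32,-0.32,-0.72],[1,0,0.36,-0.35,-0.78],[1,0,0.4,-0.39,-0.84],[1,0,0.44,-0.43,-0.9],[1,0,0.48,-0.46,-0.95],[1,0,0.51,-0.49,-0.972],[1,0,0.54,-0.52,-0.972],[1,0,0.565,-0.545,-0.972],[1,0,0.579,-0.556,-0.972],[1,0,0.579,-0.556,-0.972]]' 60
python3 - <<'E'
from h import *
import cv2
for n in("scene","top"):cv2.imwrite(f"pics/{n}1.png",env.get_image(n)[:,:,::-1])
s=env.observe();print(s['time_s'],s['q'],s['position'],s['tool_rot'])
E
```

```text
time_s: 2.1
position: [0.5358, 0.222, 0.2443]
tool_rot: [[-0.001, 0.215, 0.977], [-0.0, 0.977, -0.215], [-1.0, -0.0, -0.001]]
ft_force: [-0.3, -0.1, -0.6]
grip_width: 0.0857
2.2 [10.6348 24.7618 69.6158 -0.0134 85.6904 23.1625] [0.5352 0.22   0.2448] [[-0.0011  0.2169  0.9762]
 [-0.0004  0.9762 -0.2169]
 [-1.     -0.0007 -0.001 ]]
```

View pics/scene1.png

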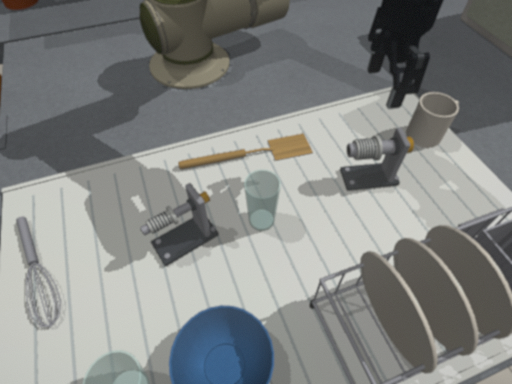

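View pics/top1.png

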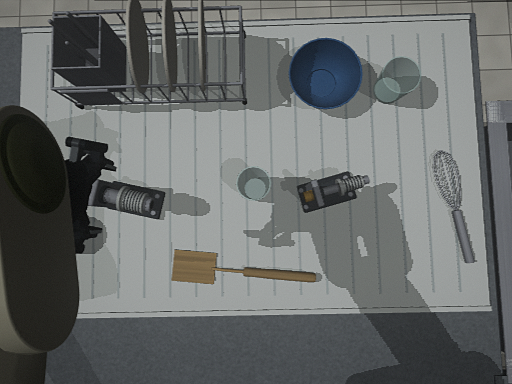

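```bash
python3 - <<'E'
from h import *
def pj(n,p):
    m=env.camera_model(n);c=np.array(m['orientation']).T@(np.array(p)-m['origin']);return m['cx']+m['fx']*c[0]/-c[2],m['cy']-m['fy']*c[1]/-c[2]
s=env.observe();p=s['position'];R=s['tool_rot']
for n in("top","scene"):
    for k in(-.045,0,.045): print(n,k,pj(n,p+R[:,0]*.002+R[:,2]*k))
E
```

```text
top -0.045 (np.float64(95.99959769991446), np.float64(227.36761427867404))
top 0 (np.float64(103.03166464708414), np.float64(197.3319843498717))
top 0.045 (np.float64(109.97173470642952), np.float64(167.68929500284267))
scene -0.045 (np.float64(371.6185601159799), np.float64(72.09686610552517))
scene 0 (np.float64(380.6158744114186), np.float64(88.70015334398484))
scene 0.045 (np.float64(390.44745010517306), np.float64(106.84295350523033))
```

```bash
python3 - <<'E'
import cv2
a=cv2.imread("pics/top1.png")[125:265,50:190]; b=cv2.imread("pics/scene1.png")[0:140,320:460]
cv2.imwrite("pics/c1.png",cv2.convertScaleAbs(cv2.hconcat([cv2.resize(x,None,fx=2.8*1,fy=2.8,interpolation=cv2.INTER_CUBIC) for x in(a,b)]),alpha=1.6,beta=20))
E
```

```text
(no output)
```

View pics/c1.png

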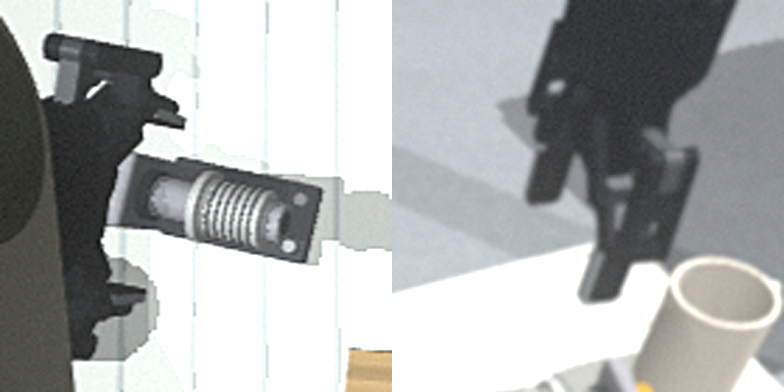

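```bash
python3 -m jog '[[1,0.02,0,0,0],[1,0.05,0,0,0],[1,0.08,0,0,0],[1,0.1,0,0,0],[1,0.12,0,0,0],[1,0.135,0,0,0],[1,0.145,0,0,0],[1,0.152,0,0,0],[1,0.152,0,0,0],[1,0.152,0,0,0]]'
python3 - <<'E'
from h import *
import cv2
a=env.get_image("top")[125:265,50:190]; b=env.get_image("scene")[60:200,320:460]
cv2.imwrite("pics/c2.png",cv2.convertScaleAbs(cv2.hconcat([cv2.resize(x[:,:,::-1],None,fx=2.8,fy=2.8,interpolation=cv2.INTER_CUBIC) for x in(a,b)]),alpha=1.6,beta=20))
E
```

```text
time_s: 3.2
position: [0.5358, 0.2201, 0.0939]
tool_rot: [[0.001, 0.217, 0.976], [0.0, 0.976, -0.217], [-1.0, 0.0, 0.001]]
ft_force: [-0.8, -0.2, -0.3]
grip_width: 0.0857
```

View pics/c2.png

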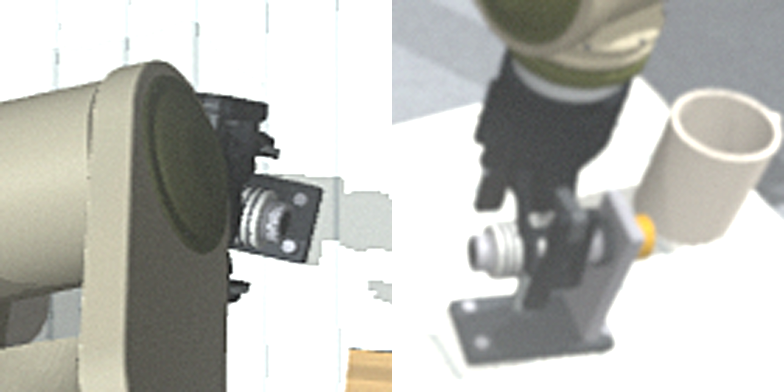

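```bash
python3 -m jog '[[1,0,-0.002,0,0],[1,0.001,-0.004,0,0],[0.3,0.001,-0.004,0,0],[0.3,0.001,-0.004,0,0],[0.1,0.001,-0.004,0,0],[0.1,0.001,-0.004,0,0],[-0.3,0.001,-0.004,0,0],[-0.3,0.001,-0.004,0,0],[-0.3,0.001,-0.004,0,0],[-0.3,0.001,-0.004,0,0],[-0.3,0.001,-0.004,0,0],[-0.3,0.001,-0.004,0,0]]' 60
python3 - <<'E'
from h import *
import cv2
a=env.get_image("top")[125:265,50:190]; b=env.get_image("scene")[60:200,320:460]
cv2.imwrite("pics/c3.png",cv2.convertScaleAbs(cv2.hconcat([cv2.resize(x[:,:,::-1],None,fx=2.8,fy=2.8,interpolation=cv2.INTER_CUBIC) for x in(a,b)]),alpha=1.6,beta=20))
E
```

```text
time_s: 4.5
position: [0.5363, 0.216, 0.0931]
tool_rot: [[0.004, 0.218, 0.976], [-0.0, 0.976, -0.218], [-1.0, 0.001, 0.004]]
ft_force: [4.1, -1.8, 2.4]
grip_width: 0.0383
```

View pics/c3.png

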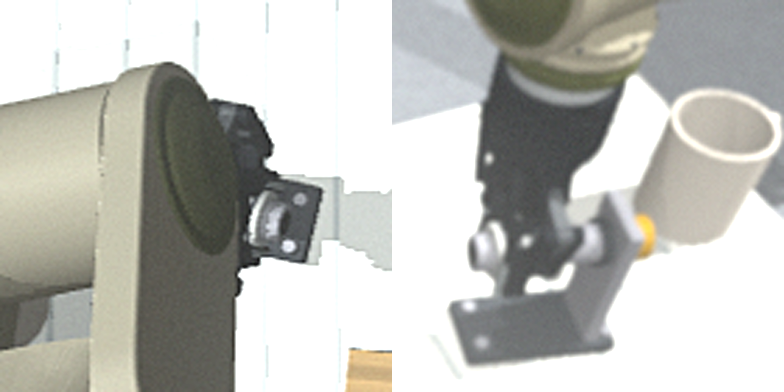

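```bash
python3 -m jog '[[-0.3,0,0.002,0,0],[-0.3,0,0.005,0,0],[-0.3,0,0.008,0,0],[-0.3,0,0.011,0,0],[-0.3,0,0.014,0,0],[-0.3,0,0.017,0,0],[-0.3,0,0.02,0,0],[-0.3,0,0.022,0,0],[-0.3,0,0.023,0,0],[-0.3,0,0.023,0,0],[-0.3,0,0.023,0,0]]'
python3 - <<'E'
from h import *
import cv2
a=env.get_image("top")[125:265,50:190]; b=env.get_image("scene")[60:200,320:460]
cv2.imwrite("pics/c4.png",cv2.convertScaleAbs(cv2.hconcat([cv2.resize(x[:,:,::-1],None,fx=2.8,fy=2.8,interpolation=cv2.INTER_CUBIC) for x in(a,b)]),alpha=1.6,beta=20))
s=env.observe();print(s['position'],s['ft_force'])
E
```

```text
time_s: 5.7
position: [0.5414, 0.237, 0.0931]
tool_rot: [[0.004, 0.218, 0.976], [-0.003, 0.976, -0.218], [-1.0, -0.002, 0.004]]
ft_force: [5.1, -10.8, 2.4]
grip_width: 0.0383
[0.5414 0.237  0.0931] [  4.2801 -11.5944   2.3494]
```

View pics/c4.png

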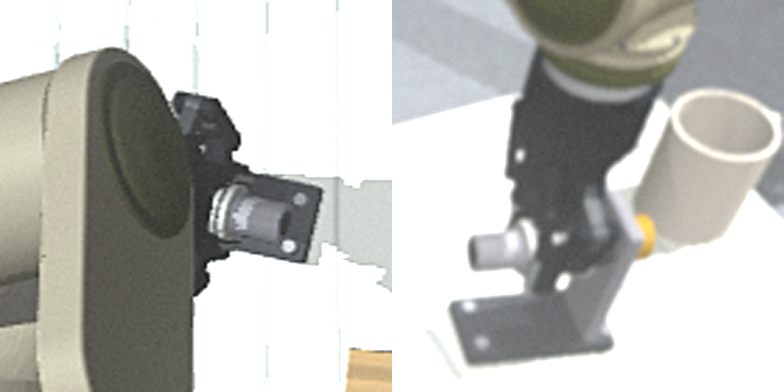

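```bash
python3 -m jog '[[1,0,0,0,0],[1,0,0,0,0],[1,0,0,0,0],[1,0,0,0,0],[1,0,0,0,0],[1,0,0,0,0]]' 120
python3 - <<'E'
from h import *
import cv2
a=env.get_image("top")[125:265,50:190]; b=env.get_image("scene")[60:200,320:460]
cv2.imwrite("pics/c5.png",cv2.convertScaleAbs(cv2.hconcat([cv2.resize(x[:,:,::-1],None,fx=2.8,fy=2.8,interpolation=cv2.INTER_CUBIC) for x in(a,b)]),alpha=1.6,beta=20))
E
```

```text
time_s: 6.4
position: [0.5396, 0.2389, 0.0923]
tool_rot: [[-0.0, 0.217, 0.976], [0.0, 0.976, -0.217], [-1.0, 0.0, -0.0]]
ft_force: [-0.1, -0.2, -0.3]
grip_width: 0.0856
```

View pics/c5.png

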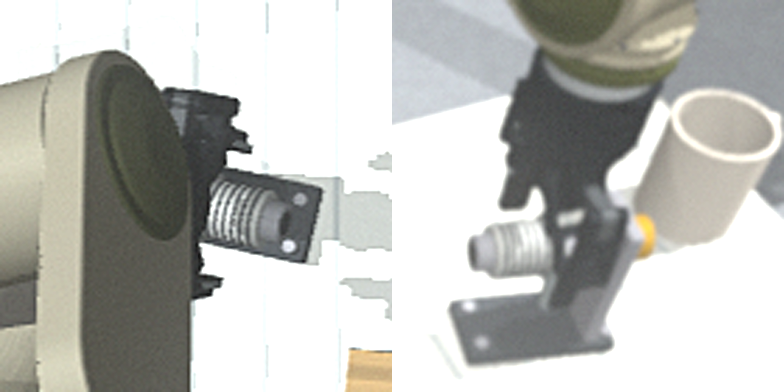

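```bash
python3 -m jog '[[1,-0.01,0,0,0],[1,-0.03,0,0,0],[1,-0.06,0,0,0],[1,-0.1,0,0,0],[1,-0.14,0,0,0],[1,-0.16,-0.03,0,0],[1,-0.18,-0.07,0,0],[-0.1,-0.18,-0.09,0,0],[-0.1,-0.18,-0.1,0,0],[-0.1,-0.18,-0.1,0,0],[-0.1,-0.18,-0.1,0,0],[-0.1,-0.18,-0.1,0,0],[-0.1,-0.18,-0.1,0,0]]'
python3 -m jog '[[1,0,0,0,0]]'; python3 -m jog '[[1,0,0,0,0]]'
python3 - <<'E'
from h import *
import cv2
for n in("scene","top"):cv2.imwrite(f"pics/{n}6.png",env.get_image(n)[:,:,::-1])
E
```

```text
time_s: 7.8
position: [0.518, 0.1419, 0.272]
tool_rot: [[-0.001, 0.216, 0.976], [0.0, 0.976, -0.216], [-1.0, -0.0, -0.001]]
ft_force: [0.3, 0.6, 0.1]
grip_width: 0.0385
time_s: 7.9
position: [0.5179, 0.1417, 0.2721]
tool_rot: [[-0.0, 0.216, 0.976], [0.0, 0.976, -0.216], [-1.0, -0.0, -0.0]]
ft_force: [-0.4, 0.1, -0.1]
grip_width: 0.052
time_s: 8.0
position: [0.5179, 0.1415, 0.2722]
tool_rot: [[-0.0, 0.217, 0.976], [-0.0, 0.976, -0.217], [-1.0, -0.0, -0.0]]
ft_force: [0.1, 0.2, -0.6]
grip_width: 0.0661
```

View pics/scene6.png

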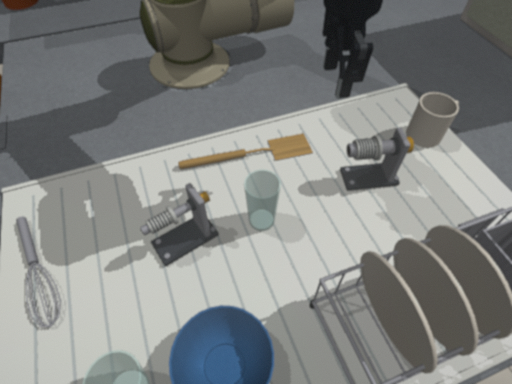

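View pics/top6.png

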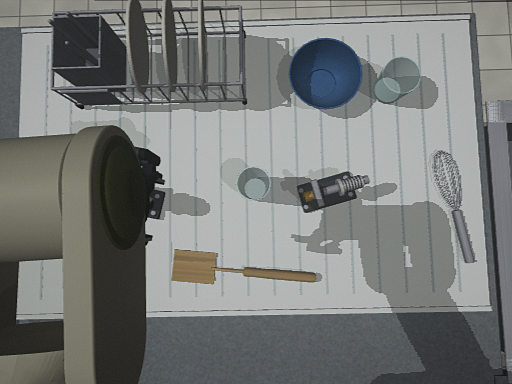

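```bash
python3 - <<'E'
from h import *
import cv2
a=cv2.imread("pics/scene0.png").astype(int);b=cv2.imread("pics/scene6.png").astype(int)
for nm,(x0,x1,y0,y1) in dict(wide=(340,415,125,195),narrow=(140,220,180,265),glass=(240,285,168,232)).items():
    print(nm,abs(a-b)[y0:y1,x0:x1].mean())
s=env.observe();print(s['time_s'],s['ft_force'],env.close_job())
E
```

```text
wide 7.792
narrow 9.388676470588235
glass 5.083449074074074
the job is handed in; nothing more can be done
8.1 [ 0.4102  0.3345 -0.0797] None
```

I pulled the wide coupler's sleeve back towards its bracket and let it go there. It snapped forward by itself, and I handed the job in at 8.1 s.

- **Pull:** I gripped the sleeve near its front end at 60 N and pulled it about 22 mm back. The force along its axis read about 10–11 N, and the camera images showed the sleeve fully back.
- **Release:** I opened the jaws without moving the arm, then lifted clear. The instant of contact loss could not be observed. In free air the jaws open at about 140 mm/s, so I expect the pads came off the sleeve while it was still about 20 mm back and cleared the flange before it passed.
- **Last checks:** In the scene picture the wide sleeve is forward, and the narrow sleeve and the tall glass look as they did at the start. The arm is raised clear and the wrist force is about zero.
- **Inconclusive check:** A pixel comparison of before and after gave average differences of 5–9 grey levels around all three objects. I put this down to image noise and the arm's moving shadow, so it neither confirms nor contradicts what the pictures show.

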